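Take the reverse-threaded blade nut off a bedside fan

TASK

The bedside fan lies on its back with its front guard off, ready for cleaning. Unscrew the blade nut, which has a reverse (left-hand) thread, without forcing the thread or pressing on the blades, lift it off, and set it down upright in the shallow dish without dropping it. Leave the dish and the other things where they are.

Things in the scene. Friction and masses are not known exactly. Their poses are not given: they have to be found in the camera images.
- nut: The blade nut: black twelve-sided plastic knob, 40 mm over the flats (43 mm over corners), 34 mm high, about 40 g, closed top, open below; origin at the centre of its open underside, z up along its axis. It stands on the hub at the middle of the fan, higher than blades and rim, with free space all round. Reverse thread: comes off clockwise seen from above, rising about 2 mm per radian.
- nut_top (a point): Centre of the nut's top face, 34 mm above its origin. How far on the nut is cannot be seen: it lets go after 0.35 to 2.2 rad of clockwise turn, and for some 0.4 rad beyond that can be lifted straight off; further clockwise is a hard stop. Until it lets go it will not lift: a light pull of 5 N is enough to tell.
- stud: Fixed threaded steel stud of the fan, hidden inside the nut, top 106 mm above the table; origin and axes are those of fan. The springy hub loads the thread with 5 to 12 N, so turning takes some 0.1 to 0.3 N m (a 30 N grip holds). Counter-clockwise the nut tightens to a hard stop. Over 35 N on the thread, turning or pulling, is forcing it.
- fan: The white fan lying face up, fixed to the table: round rear guard 221 mm across with its rim 78 mm above the table; origin at the centre of its underside on the table, z up; the nut's axis is this z axis.
- blades: Three grey blades, 182 mm across, with a 52 mm hub under the nut; origin at the centre of the hub's top, 80 to 86 mm above the table: it yields up and down by some mm on a spring and does not turn. Finger tips must stay above it.
- dish: Round white shallow ceramic dish, loose, 136 mm across the rim, 16 mm high, inner floor 5 mm above the table and about 108 mm across; origin at the centre of its underside. It may stand on either side of the robot's middle line, the fan on the other.
- speaker: Bystander: round blue-grey speaker, 94 mm wide, 80 mm high; origin under its centre.
- clock: Bystander: small black alarm clock, 40 x 70 x 54 mm high, nearest the robot; origin under its centre.
- book: Bystander: closed book, 130 x 190 x 24 mm; origin under its centre.
Mind the look-alikes: they are no part of the job. Leave any orange or white look-alike of the nut alone.

How it is judged:
On the way:
1. the nut is off the stud: its underside higher than the stud's top, in the gripper (z of nut in the frame of stud above 0.107 m and contact force between the fingers and nut above 0.5 N), for 0.1 s.
At the end, for the whole second after the job is handed in: the nut stands at rest in the dish, its axis upright within 0.15 rad, its underside within 10 mm of the dish's underside in height and within 40 mm of the dish's centre (horizontal distance between nut and dish below 0.04 m and z of nut in the frame of dish below 0.01 m and angle between nut's own z axis and vertical below 0.15 rad and linear speed of nut below 0.02 m/s and contact force between nut and dish above 0.1 N); the robot touches nothing.
It fails at once if the thread is forced: more than 35 N between nut and stud (contact force between nut and stud above 35 N).
It fails at once if the robot presses on the blades with more than 5 N (contact force between any of the fingers, the arm and blades above 5 N).
It fails at once if the nut is let go away from the fan, more than 10 mm above the dish's floor (horizontal distance between nut and fan above 0.03 m and height (world z) of nut above 0.015 m and contact force between the fingers and nut below 0.05 N).
It fails at once if the dish is pushed more than 40 mm (distance of dish from where it was at the start of the episode above 0.04 m).
It fails at once if the speaker, clock or book is moved more than 20 mm (distance of any of speaker, clock, book from where it was at the start of the episode above 0.02 m).
It also fails if it takes over 67 s, if anything falls off the work surface, if the arm or the gripper's body presses on something with over 40 N, if the wrist force passes 120 N, or if a joint passes its speed limit or range.

ROBOT

A 7-joint arm with a two-finger parallel gripper is mounted at the origin on the work surface. World frame = base frame: x ahead of the robot, y to its left, z up, the work surface at z = 0. Lengths are in m, angles in rad, forces in N, time in s.
With the tool pointing down it reaches from about 0.35 to 0.9 m from the base axis. Payload 19.9 kg.
Tool frame: the origin (TCP) lies between the finger pads; the fingertips stand 19 mm ahead of it and the grasp point (between the pads) is the TCP; z points along the fingers, y is the line along which they close (so a half turn about z gives the same grasp; the last joint's range is limited). The gripper opens to 94 mm and grips with 3 to 60 N. Pads are 16 mm wide; open, the fingers measure 119 mm over their backs; the gripper's body (75 mm by 177 mm) begins 78 mm behind the grasp point.
Start: joints at [1.258, 0.417, -0.01, 1.614, 0.005, 1.111, -0.053], TCP at [0.167, -0.602, 0.224] pointing down, gripper open.
Joint ranges: [-2.81, 2.81], [-0.39, 2.02], [-1.27, 1.25], [0.06, 2.57], [-1.19, 4.33], [0.19, 2], [-2.82, 2.82]. Speed limits (rad/s): [1.89, 1.89, 2.39, 2.39, 3.01, 3.01, 3.01].

INTERFACE

Orientations are given as a 3x3 rotation matrix whose columns are the frame's x, y, z axes.
In Python, from rig import robot gives the robot as it stands. Calls block until the motion is done:
- robot.move_ptp(position, orientation): joint-space move of the TCP to a pose.
- robot.move_linear(position, velocity=0.15, frame=None, threshold=None): straight line of the TCP; frame=None keeps the orientation; velocity is the mean speed in m/s. With threshold (N) it stops when the force on the tool has changed by that much, and returns True; else False.
- robot.goto_joints(angles): joint-space move.
- robot.gripper_to(opening): finger opening in m; the grip force is fixed at half the most; returns when the fingers have stopped.
- robot.pause(seconds).
- robot.ik(position, orientation): joint angles nearest the present ones, or None.
- robot.get_state(): the state.
- robot.grab_frame(name): name is "side" or "top" or "wrist"; returns the picture (384x512x3 uint8, red, green, blue); there is no depth.
- robot.camera_info(name): a dict with "fx", "fy", "cx", "cy" (pixels), "rvec" (rotation vector, rad) and "tvec" (3), from world to camera coordinates, as OpenCV has them. Camera axes: x right, y down, z forward; pixel columns grow to the right and rows downward; lengths in m; the calibration is good to about 2 mm. A picture is of the moment at which its call begins: read the wrist's pose just before it. camera_info takes no time and is no camera call; for the wrist camera it gives the pose at the moment of the call.
A pose or a line that the arm cannot do raises robot.PlanningError and nothing moves.
- robot.sign_off(): hands the job in; it is judged then, once.
The state is a dict: "time": time; "qpos": joint angles; "joint_vel": joint speeds; "effort": joint torques, N m; "ee_pos": TCP position; "tool_rot": TCP orientation; "force": force on the tool from outside, world axes, zero at the start; "moment": the same for the moment, N m; "opening": finger opening in m; "grasp_force": force on a finger pad.
Only numpy, scipy, OpenCV 4.12 (cv2) and the standard library are available. Lean on these libraries where they do the work, as an engineer would, in place of code of your own. Each camera call takes 0.05 s, during which the arm holds its last target. There are 200 camera calls.

## Working session

There is one attempt and no reset: what is moved stays moved. The work goes in short steps, each a Python script; the robot and the scene stay as the last script left them, time stands still between calls to the robot, and variables do not carry over. Pictures are saved under pics/ and viewed, at most 10 in all, crops included, and the job is handed in when it is done.

```bash
mkdir -p pics; python3 - <<'E'
from rig import robot
import cv2,numpy as np
t=robot.grab_frame("top");s=robot.grab_frame("side")
cv2.imwrite("pics/top0.png",t[:,:,::-1]);cv2.imwrite("pics/side0.png",s[:,:,::-1])
for n in("top","side","wrist"):print(n,robot.camera_info(n))
st=robot.get_state();print(st)
E
```

```text
top {'fx': 347.0295422941796, 'fy': 347.0295422941796, 'cx': 258.34198646758546, 'cy': 189.62919020110326, 'rvec': array([ 2.19557989, -2.16121271,  0.12634521]), 'tvec': array([0.05348124, 0.57583207, 0.87193442])}
side {'fx': 453.99255207705255, 'fy': 453.99255207705255, 'cx': 250.12762343492093, 'cy': 187.27848321460135, 'rvec': array([ 0.50153472, -2.6137743 ,  1.3681099 ]), 'tvec': array([0.57454645, 0.14879212, 1.09697308])}
wrist {'fx': 269.2063720347412, 'fy': 269.2063720347412, 'cx': 257.9978564672086, 'cy': 189.253943108267, 'rvec': array([-2.31417324,  1.75800515,  0.25086826]), 'tvec': array([-0.62441434, -0.02992521,  0.39046872])}
{'time': 0.1, 'qpos': array([ 1.2584801 ,  0.41791564, -0.01030142,  1.61413301,  0.00471673,
        1.11073058, -0.05300283]), 'joint_vel': array([ 0.00074396, -0.00073196, -0.00127429, -0.00038127, -0.00212566,
        0.00023117, -0.00053319]), 'effort': array([ 1.35807568e-03, -8.52584338e+01,  6.39989432e-01, -4.26694393e+01,
       -4.89336695e-02,  1.64018950e-02,  1.06557407e-04]), 'ee_pos': array([ 0.16709174, -0.60189626,  0.22387901]), 'tool_rot': array([[ 9.63549836e-01,  2.67528585e-01, -4.10713123e-04],
       [ 2.67528880e-01, -9.63549227e-01,  1.08843374e-03],
       [-1.04555174e-04, -1.15863777e-03, -9.99999323e-01]]), 'force': array([-0.6334879 ,  0.99987417,  0.25530234]), 'moment': array([-0.01540672, -0.01262919,  0.03049307]), 'grasp_force': 0.0, 'opening': 0.09373823152600785}
```

View pics/top0.png

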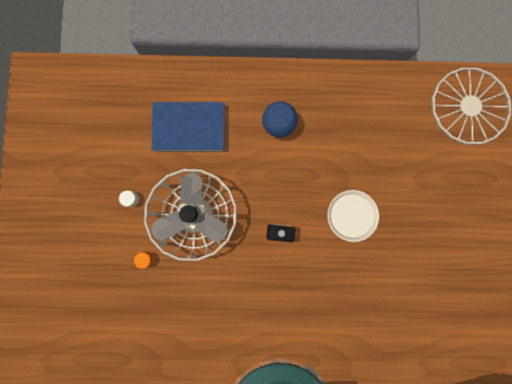

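View pics/side0.png

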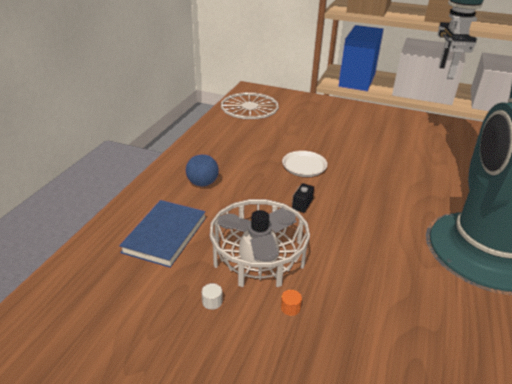

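Candidates for the nut: black knob on the fan hub (top view 189,214; side view 260,221), white cap (129,199) and orange cap (142,261), both standing on the table. The clock (281,233) is also black. Only the black knob on the hub at the fan's middle fits the description. The dish is the plain white disc at (353,216); the spoked disc at (472,105) is the front guard.

```bash
cat > h.py <<'E'
from rig import robot
import cv2,numpy as np
def ray(info,uv):
    R=cv2.Rodrigues(np.array(info["rvec"]))[0]; c=-R.T@info["tvec"]
    d=R.T@np.array([(uv[0]-info["cx"])/info["fx"],(uv[1]-info["cy"])/info["fy"],1]); return c,d
def onplane(info,uv,z):
    c,d=ray(info,uv); return c+d*(z-c[2])/d[2]
def blob(mask,near,rad=60):
    n,l,s,c=cv2.connectedComponentsWithStats(mask.astype(np.uint8))
    k=[i for i in range(1,n) if s[i,4]>40 and np.hypot(*(c[i]-near))<rad]
    i=min(k,key=lambda i:np.hypot(*(c[i]-near))); return c[i],s[i],l==i
def down(yaw):  # tool y axis at angle yaw in the world, z down
    c,s=np.cos(yaw),np.sin(yaw); y=np.array([c,s,0]); z=np.array([0,0,-1.]); return np.column_stack([np.cross(y,z),y,z])
E
python3 - <<'E'
from h import *
t=cv2.imread("pics/top0.png");s=cv2.imread("pics/side0.png")
ti=robot.camera_info("top");si=robot.camera_info("side")
ct,st,_=blob(t.max(2)<50,(189,214),15);cs,ss,_=blob(s.max(2)<50,(260,221),15)
print("nut",ct,st,cs,ss)
a,d=ray(ti,ct);b,e=ray(si,cs)
k=np.linalg.lstsq(np.column_stack([d,-e]),b-a,rcond=None)[0];print("tri",a+k[0]*d,b+k[1]*e)
print("top plane .10",onplane(ti,ct,.10))
# dish
m=t.min(2)>170
cd,sd,_=blob(m,(353,216),20);print("dish",cd,sd,onplane(ti,cd,.012))
# fan rim: white pixels outline near fan
m=np.zeros(t.shape[:2],np.uint8);m[165:265,140:240]=(t[165:265,140:240].min(2)>150)
n,l,S,C=cv2.connectedComponentsWithStats(m);i=1+np.argmax(S[1:,4])
p=np.argwhere(l==i)[:,::-1].astype(np.float32);(c,r)=cv2.minEnclosingCircle(cv2.convexHull(p));print("fan",c,r,onplane(ti,c,.078))
for y in (0,np.pi/2,-np.pi/2,np.pi):
  for p in ([.58,.18,.3],):
    print(y,robot.ik(p,down(y)))
E
```

```text
nut [189.34895833 213.53645833] [180 206  18  16 192] [259.83387622 220.83387622] [252 211  17  21 307]
tri [0.50839275 0.22612057 0.09786782] [0.50802447 0.22602192 0.0978399 ]
top plane .10 [0.50833429 0.22573531 0.1       ]
dish [354.83543578 215.41857798] [ 331  190   48   51 1744] [ 0.51250685 -0.19282176  0.012     ]
fan (189.0, 216.5) 45.235595703125 [0.50176471 0.23030553 0.078     ]
0 [ 0.40394374  0.53277876 -1.08628348  1.5421558   0.47788574  1.35736234
 -0.72761432]
1.5707963267948966 [ 0.39803826  0.52746922 -1.07464538  1.54231943  0.47040386  1.35419083
  0.8488407 ]
-1.5707963267948966 [ 0.35135872  0.49105694 -0.98788792  1.54364503  0.41707103  1.3330267
 -2.25219816]
3.141592653589793 [ 0.40278437  0.53172171 -1.08398471  1.54218785  0.47640161  1.35672921
  2.41510018]
```

```bash
python3 - <<'E'
from h import *
s=robot.get_state();i=robot.camera_info("wrist");R=cv2.Rodrigues(i["rvec"])[0];c=-R.T@i["tvec"]
print("cam in tool",s["tool_rot"].T@(c-s["ee_pos"]), (R@s["tool_rot"]).round(2))
yaw=np.pi/2
robot.move_ptp([.505,.226,.28],down(yaw))
s=robot.get_state();print(s["time"],s["ee_pos"],s["qpos"])
i=robot.camera_info("wrist");w=robot.grab_frame("wrist")[:,:,::-1].copy()
cv2.imwrite("pics/w1.png",w)
print(i)
E
```

```text
cam in tool [ 0.08058511 -0.00027372 -0.15911045] [[ 0.    1.   -0.  ]
 [-0.96  0.   -0.28]
 [-0.28  0.    0.96]]
3.2333 [0.5053359  0.22537504 0.27983182] [ 0.44716655  0.50876094 -1.24588662  1.70044975  0.49948015  1.30067948
  0.66914699]
{'fx': 269.2063720347412, 'fy': 269.2063720347412, 'cx': 257.9978564672086, 'cy': 189.253943108267, 'rvec': array([-2.07138211, -2.06999209, -0.29102582]), 'tvec': array([-0.22554321, -0.52848037,  0.30483495])}
```

View pics/w1.png

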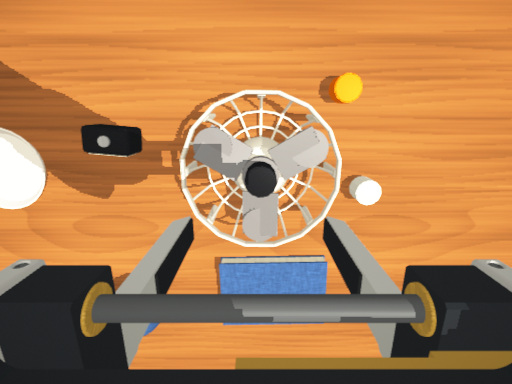

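The wrist view shows the black knob at (261,180) on the fan hub. The white cap at (366,190) and orange cap at (348,88) stand apart on the table. The arm's elbow is near a joint limit, so I'll switch to a better arm posture, then take the enlarged confirmation crop and read the flats' orientation.

```bash
python3 - <<'E'
from h import *
q=[-.42,.417,0,1.614,0,1.11,1.9]
robot.goto_joints(q)
s=robot.get_state();print(s["time"],s["ee_pos"],s["force"])
yaw=2.3;x=down(yaw)[:,0]
n=np.array([.5075,.226,0])
robot.move_ptp(n-x*.085+[0,0,.175],down(yaw))
s=robot.get_state();print(s["time"],s["ee_pos"],s["qpos"])
i=robot.camera_info("wrist");w=robot.grab_frame("wrist")[:,:,::-1].copy()
cv2.imwrite("pics/w2_full.png",w)
R=cv2.Rodrigues(i["rvec"])[0]
p=cv2.projectPoints(np.array([[n[0],n[1],.117]]),i["rvec"],i["tvec"],np.array([[i["fx"],0,i["cx"]],[0,i["fy"],i["cy"]],[0,0,1]]),None)[0].ravel();print(p)
u,v=p.astype(int);c=w[max(v-50,0):v+50,u-60:u+60]
c=cv2.resize(c,None,fx=5,fy=5,interpolation=cv2.INTER_CUBIC)
cv2.imwrite("pics/w2.png",np.clip(c.astype(float)*1.8+20,0,255).astype(np.uint8))
print(max(v-50,0),u-60)
E
```

```text
4.7333 [0.58232177 0.22651883 0.22426218] [-0.37096623 -0.45250423 -0.3425686 ]
5.1333 [0.57017977 0.28309586 0.17390484] [-0.49718014  0.48741544 -0.01595987  1.6289576   0.00818681  1.02723692
  1.78530468]
[256.32835992 107.41821366]
57 196
```

View pics/w2.png

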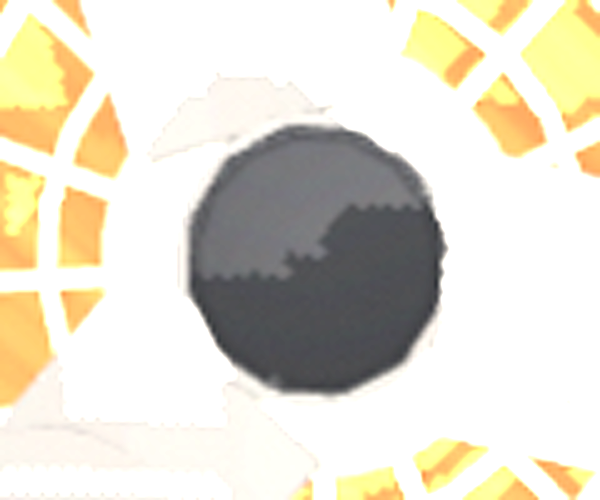

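Confirmed: the crop shows the black polygonal knob on the hub, centred at about (259,108) in the wrist frame. Next I'll fit its centre and the flats' phase.

```bash
python3 - <<'E'
from h import *
w=cv2.imread("pics/w2_full.png");i=robot.camera_info("wrist")
g=cv2.resize(w[57:157,196:316].max(2),None,fx=8,fy=8,interpolation=cv2.INTER_CUBIC)
for th in (70,90,110,130):
    cs,_=cv2.findContours((g<th).astype(np.uint8),cv2.RETR_EXTERNAL,cv2.CHAIN_APPROX_NONE)
    c=max(cs,key=cv2.contourArea)[:,0].astype(float)
    uv=(c+.5)/8-.5+[196,57]
    P=np.array([onplane(i,p,.117)[:2] for p in uv])
    M=cv2.moments(P.astype(np.float32)[:,None]*1000);ctr=np.array([M["m10"],M["m01"]])/M["m00"]/1000
    d=P-ctr;a=np.arctan2(d[:,1],d[:,0]);r=np.hypot(d[:,0],d[:,1])
    A=np.column_stack([np.ones_like(a)]+[f(k*a) for k in(1,2,3,12) for f in(np.cos,np.sin)])
    x=np.linalg.lstsq(A,r*1000,rcond=None)[0]
    ph=np.arctan2(x[8],x[7])/12   # corner direction
    print(th,ctr,"r",x[0].round(2),"h12",np.hypot(x[7],x[8]).round(2),"h2",np.hypot(x[3],x[4]).round(2),"flat yaw deg mod 30",np.degrees(ph+np.pi/12)%30)
E
```

```text
70 [0.50822316 0.22745384] r 19.64 h12 0.25 h2 0.11 flat yaw deg mod 30 8.666500314837947
90 [0.50822497 0.22744347] r 19.87 h12 0.24 h2 0.13 flat yaw deg mod 30 8.446113179513683
110 [0.50824515 0.22743425] r 20.1 h12 0.24 h2 0.16 flat yaw deg mod 30 8.216916464620445
130 [0.50832834 0.22742068] r 20.45 h12 0.25 h2 0.29 flat yaw deg mod 30 7.65378924042676
```

```bash
python3 - <<'E'
from h import *
yaw=np.radians(128.4);R=down(yaw);n=np.array([.5082,.2272,0])
robot.gripper_to(.07)
robot.move_ptp(n+[0,0,.16],R)
print(robot.move_linear(n+[0,0,.111],velocity=.05,threshold=6))
s=robot.get_state();f0=s["force"];print(s["time"],s["ee_pos"],f0,s["qpos"])
for o in (.046,.043,.042,.041,.040):
    robot.gripper_to(o);s=robot.get_state();f=R.T@(s["force"]-f0)
    print(o,s["opening"],s["grasp_force"],f.round(2),s["moment"].round(2),s["time"])
    if abs(f[1])>5 or s["grasp_force"]>3:break
E
```

```text
False
7.325 [0.50836251 0.22725652 0.11129699] [ 0.34199798 -0.05455672  0.349167  ] [-4.73202522e-01  4.33103134e-01 -3.04266691e-03  1.88286948e+00
  1.77005583e-03  8.25172925e-01  1.76383208e+00]
0.046 0.04597676456195171 0.0 [-0.07  0.56  0.75] [ 0.08 -0.12 -0.03] 7.9
0.043 0.04313444180183321 0.0 [ 0.65 -0.15  0.43] [ 0.06 -0.14 -0.01] 8.1917
0.042 0.041906059810072976 0.0 [-0.19  0.65  0.68] [ 0.09 -0.11 -0.02] 8.4167
0.041 0.04113769308870953 1.472061350941658 [ 0.17  3.58 -0.01] [0.63 0.37 0.05] 8.6417
0.04 0.03993775569036519 2.67543263733387 [ 0.74  4.88 -0.24] [ 1.09  0.75 -0.02] 8.8667
```

```bash
python3 - <<'E'
from h import *
R=down(np.radians(128.4));f0=np.array([.34,-.05,.35])
def rd(m):
    s=robot.get_state();print(m,s["opening"].__round__(4),round(s["grasp_force"],1),(R.T@(s["force"]-f0)).round(2),s["moment"].round(2),s["ee_pos"].round(4),round(s["time"],2));return s
s=rd("a")
robot.gripper_to(.043);s=rd("open")
robot.move_linear(s["ee_pos"]+R[:,1]*.0005,velocity=.02)
rd("shift")
for o in(.041,.040,.035):
    robot.gripper_to(o);rd(o)
E
```

```text
a 0.0399 2.7 [ 0.75  4.87 -0.24] [ 1.09  0.75 -0.02] [0.5078 0.2278 0.111 ] 8.87
open 0.0434 0.0 [ 0.2  -0.46  0.7 ] [ 0.06 -0.11 -0.01] [0.5084 0.2269 0.111 ] 9.15
shift 0.0429 0.0 [0.11 0.58 0.05] [ 0.08 -0.14 -0.  ] [0.5081 0.2272 0.111 ] 9.4
0.041 0.0413 0.5 [ 0.33  1.11 -0.78] [0.29 0.07 0.  ] [0.508  0.2274 0.111 ] 9.66
0.04 0.0401 2.5 [-0.22  5.3  -1.33] [1.02 0.68 0.01] [0.5078 0.2277 0.111 ] 9.88
0.035 0.0396 30.0 [-0.    5.42 -0.4 ] [ 1.09  0.76 -0.02] [0.5078 0.2277 0.111 ] 10.1
```

```bash
python3 - <<'E'
from h import *
ax=np.array([.5079,.2276,0]);y0=np.radians(128.4);f0=np.array([.34,-.05,.35])
t=0;free=False
sch=[.1,.2,.3,.38]+list(np.arange(.53,2.7,.15))
for t in sch:
    z=.111+.002*t
    p=ax+[0,0,z]
    robot.move_ptp(p,down(y0-t))
    s=robot.get_state();print(round(t,2),"F",(s["force"]-f0).round(1),"Mz",s["moment"][2].round(2),"g",s["grasp_force"].round(1),"op",s["opening"].round(4),"z",s["ee_pos"][2].round(4),s["time"].__round__(2),end=" ")
    if abs(s["moment"][2])>.6 or np.abs(s["force"]).max()>15: print("STOP");break
    if t<.35: print();continue
    hit=robot.move_linear(p+[0,0,.003],velocity=.012,threshold=5)
    s2=robot.get_state();print("hit",hit,"dF",(s2["force"]-s["force"]).round(1),"z",s2["ee_pos"][2].round(4))
    if not hit: free=True;break
print(free)
E
```

```text
Traceback (most recent call last):
AttributeError: 'float' object has no attribute 'round'
```

```bash
cat > turn.py <<'E'
from h import *
ax=np.array([.5079,.2276,0]);y0=np.radians(128.4);f0=np.array([.34,-.05,.35])
free=False
for t in [.1,.2,.3,.38]+list(np.arange(.53,2.7,.15)):
    p=ax+[0,0,.111+.002*t]
    robot.move_ptp(p,down(y0-t))
    s=robot.get_state();print(round(t,2),"F",(s["force"]-f0).round(1),"Mz",round(float(s["moment"][2]),2),"g",round(float(s["grasp_force"]),1),"op",round(float(s["opening"]),4),"z",round(float(s["ee_pos"][2]),4),"t",round(float(s["time"]),2),end=" ")
    if abs(s["moment"][2])>.6 or np.abs(s["force"]).max()>15: print("STOP");break
    if t<.35: print();continue
    hit=robot.move_linear(p+[0,0,.003],velocity=.012,threshold=5)
    s2=robot.get_state();print("hit",hit,"dF",(s2["force"]-s["force"]).round(1),"z",round(float(s2["ee_pos"][2]),4))
    if not hit: free=True;break
print(free)
E
python3 turn.py
```

```text
0.1 F [ 0.3  1.1 -1.6] Mz -0.03 g 30.0 op 0.0396 z 0.1112 t 10.6 
0.2 F [ 1.4 -0.6 -0.1] Mz -0.09 g 30.0 op 0.0399 z 0.1114 t 10.85 
0.3 F [-0.4 -1.4  0.5] Mz -0.1 g 30.0 op 0.0395 z 0.1116 t 11.1 
0.38 F [ 0.4 -1.2  1.1] Mz -0.04 g 30.0 op 0.0399 z 0.1118 t 11.35 hit True dF [ 1.5  2.5 -3.7] z 0.1121
0.53 F [-0.6 -0.5 -0.3] Mz -0.08 g 30.0 op 0.0398 z 0.112 t 11.82 hit True dF [ 2.8  2.5 -1.9] z 0.1123
0.68 F [ 0.1 -0.3 -0. ] Mz -0.1 g 30.0 op 0.0398 z 0.1124 t 12.28 hit True dF [ 3.   2.4 -2.9] z 0.1127
0.83 F [-1.   0.5  1.1] Mz -0.05 g 30.0 op 0.0397 z 0.1126 t 12.75 hit True dF [ 3.6  1.5 -4.3] z 0.1129
0.98 F [-0.2  0.9  0.6] Mz -0.07 g 30.0 op 0.04 z 0.1129 t 13.22 hit True dF [-0.  -1.9 -1.3] z 0.1133
1.13 F [-1.1  1.7  2.8] Mz -0.08 g 30.0 op 0.0397 z 0.1133 t 13.68 hit True dF [ 0.1 -1.1 -2.6] z 0.1138
1.28 F [0.  0.7 0.7] Mz -0.02 g 30.0 op 0.04 z 0.1135 t 14.15 hit False dF [-0.6  0.9 -1.2] z 0.1166
True
```

```bash
python3 - <<'E'
from h import *
s=robot.get_state();p=s["ee_pos"].copy();p[:2]=[.5079,.2276]
print(robot.move_linear([p[0],p[1],.135],velocity=.03,threshold=8))
s=robot.get_state();print(s["ee_pos"],s["force"],s["grasp_force"],s["opening"])
if s["ee_pos"][2]>.133:
    robot.move_linear([p[0],p[1],.2],velocity=.1);robot.pause(.2)
s=robot.get_state();print(s["time"],s["ee_pos"],s["force"],s["grasp_force"],s["opening"],s["qpos"])
a=robot.grab_frame("side")[:,:,::-1]
c=cv2.resize(a[90:290,170:350],None,fx=3,fy=3,interpolation=cv2.INTER_CUBIC);cv2.imwrite("pics/s3.png",c)
E
```

```text
False
[0.50787224 0.22753147 0.13495337] [-0.35438905 -0.01466036  0.55662107] 29.99991116404999 0.03990213091267007
16.3167 [0.50767632 0.22747518 0.19940966] [-1.21520645  0.74448298  0.08950885] 29.999870491737965 0.0393530220369931 [-0.72968112  0.33112808  0.31026209  1.82152873 -0.11744094  1.00777033
  0.5887007 ]
```

View pics/s3.png

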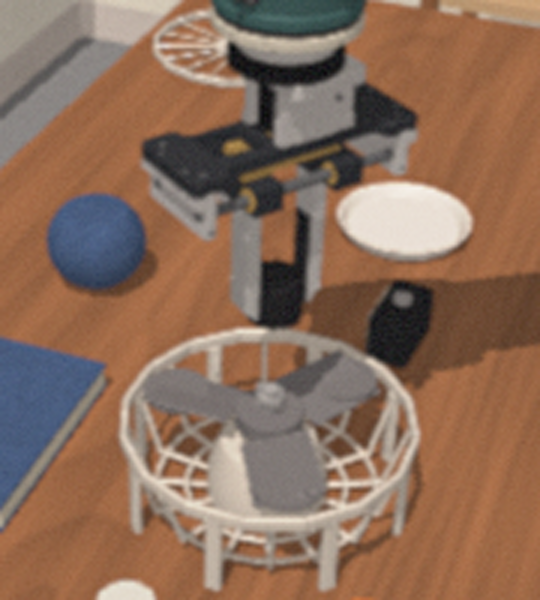

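The nut is off and held between the fingers (crop 283,295), and the stud is bare. Now I'll carry it to the dish.

```bash
python3 - <<'E'
from h import *
d=np.array([.5125,-.1928,0]);R=down(np.radians(128.4)-1.28)
robot.move_ptp(d+[0,0,.2],R);s=robot.get_state();print(s["time"],s["ee_pos"],s["grasp_force"])
robot.move_linear(d+[0,0,.06],velocity=.1);robot.pause(.2)
hit=robot.move_linear(d+[0,0,.028],velocity=.012,threshold=4)
s=robot.get_state();print(hit,s["time"],s["ee_pos"],s["force"],s["grasp_force"],s["opening"],s["tool_rot"][:,2])
a=robot.grab_frame("side")[:,:,::-1]
cv2.imwrite("pics/s4.png",cv2.resize(a[60:210,220:400],None,fx=4,fy=4,interpolation=cv2.INTER_CUBIC))
E
```

```text
17.9167 [ 0.51297098 -0.19161845  0.19989321] 30.000021817395464
True 21.65 [ 0.51252095 -0.19281598  0.03291493] [-2.43138377  0.31286508  8.86326362] 30.001976416097023 0.039526454652369515 [-6.77928774e-05  1.94857441e-04 -9.99999979e-01]
```

View pics/s4.png

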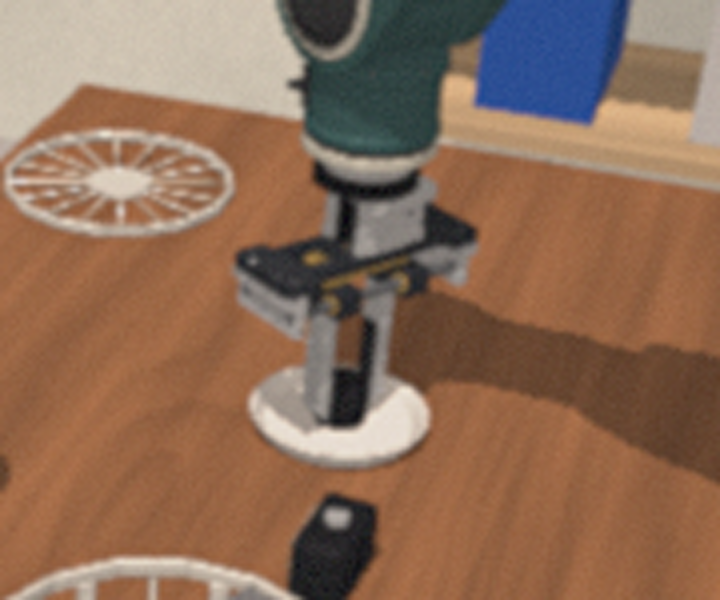

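The nut (crop 347,395) stands on the dish floor, near its centre. The contact height of 33 mm fits the expected value and there is an upward force of 9 N. I'll release and retreat.

```bash
python3 - <<'E'
from h import *
robot.gripper_to(.044);robot.gripper_to(.065)
p=robot.get_state()["ee_pos"].copy()
robot.move_linear(p+[0,0,.05],velocity=.08);robot.move_linear(p+[0,0,.2],velocity=.15)
robot.goto_joints([-.42+1.6,.417,0,1.614,0,1.11,.5]);robot.pause(.3)
s=robot.get_state();print(s["time"],s["force"],s["ee_pos"])
t=robot.grab_frame("top")[:,:,::-1];a=robot.grab_frame("side")[:,:,::-1]
i=robot.camera_info("top");c,_,_=blob(t.max(2)<50,(354,214),15);print("nut",c,onplane(i,c,.025))
m=cv2.resize(a[60:260,220:400],None,fx=2,fy=2);n=cv2.resize(t[120:320,250:430],None,fx=2,fy=2)
cv2.imwrite("pics/f5.png",np.hstack([m,n]))
E
```

```text
26.7333 [0.0672299  0.13961786 0.4514143 ] [ 0.20981076 -0.58881379  0.22460563]
nut [356.19230769 215.12637363] [ 0.51293664 -0.19252396  0.025     ]
```

View pics/f5.png

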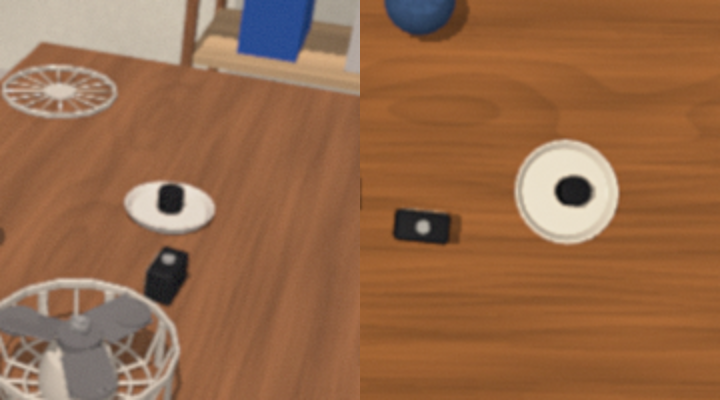

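The nut stands upright in the dish (side crop 171,198; top crop 574,191), a few millimetres from the dish's centre, and the robot is clear. The dish and the clock look unmoved.

```bash
python3 -c "
from rig import robot
print(robot.sign_off())"
```

```text
the job is handed in; nothing more can be done
None
```

The job is handed in: I unscrewed the nut clockwise, lifted it off the stud and set it upright in the dish, with about 27 s of the 67 s used; no verdict came back from the rig.

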